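Lever open the catch box and send a channel piece down the rocker tray

ROBOT

A 6-joint arm with a two-finger parallel gripper is mounted at the origin on the work surface. World frame = base frame: x ahead of the robot, y to its left, z up, the work surface at z = 0. Lengths are in m, angles in rad, forces in N, time in s.
With the tool pointing down it reaches from about 0.4 to 0.825 m from the base axis. Payload 7 kg.
Tool frame: the origin (TCP) lies at the centre of the arm's flange, where the gripper is bolted on; the fingertips stand 178 mm ahead of it and the grasp point (between the pads) lies arm.tcp_to_grasp ahead of it (arm.tcp_to_grasp is the distance from the TCP to the grasp point, in m); z points along the fingers, y is the direction in which the jaws open and shut (so a half turn about z gives the same grasp; the last joint's range is limited). The gripper opens to 88 mm and grips with 3 to 60 N. Pads are 19 mm wide; open, the fingers measure 130 mm over their backs; the gripper's body (78 mm by 193 mm) begins 47 mm behind the grasp point.
Start: joints at [1.41, 0.359, 0.012, 0, -1.224, -0.288], TCP at [0.293, 0.608, 0.405] pointing down, gripper open.
Joint ranges: [-3.07, 3.07], [-1.43, 2.12], [-1.02, 1.25], [-3.03, 1.67], [-3.05, -0], [-3.03, 3.03]. Speed limits (rad/s): [2.39, 2.39, 3.01, 3.14, 3.14, 3.14].

INTERFACE

Orientations are given as [roll, pitch, yaw] about the fixed x, y, z axes, in that order (R = Rz(yaw) Ry(pitch) Rx(roll)).
In Python, from station import arm gives the robot as it stands.
- The arm moves only by the tool move_arm, never from a script. Its argument "deltas" is a list of rows, each a list of 6 numbers: the shift along the world's x, y, z in mm, then the turn, a rotation vector about the world's x, y, z in degrees. In form: [[tx, ty, tz, ax, ay, az], ...]. A call has exactly 5 rows; each row shifts and turns the commanded pose from where the row before left it; what a row does not reach is not made up. A row lasts 1/12 s, in which the tool goes at most 41.7 mm and 7.16 degrees, less where a joint would pass 70% of its speed; a pose out of reach is approached as far as the arm can. A call with a gripper value outside its range is refused whole. "claw" is the closure in counts, from 0 (fully open) to 255 (shut), set as the call begins (left out, the last holds). The fingers move at their own pace and stop on an object; "squeeze" is the grip in N (left out, the last holds). Time passes only in rows, so rows that do not move let the fingers close, or fill a call up. It gives the time, the measured TCP pose, the force and the opening at its end, in the units of the state.
- arm.get_state(): the state, without advancing time (a new reading comes with each control period).
- arm.grab_frame(name): name is "scene" or "top"; returns the picture (480x640x3 uint8, red, green, blue); there is no depth.
- arm.calibration(name): a dict with "intrinsics" (3x3 intrinsics, pixels), "T" (4x4, takes a point from camera to world coordinates). Camera axes: x right, y up, looking along -z (the intrinsics and any distortion apply to the point x, -y, -z); pixel columns grow to the right and rows downward; lengths in m; the calibration is good to about 2 mm. A picture is of the moment at which its call begins. calibration takes no time and is no camera call.
- arm.job_done(): hands the job in, once; it reports no verdict.
Trained networks look in the newest picture that a camera, given by its name, has taken for a name from the list of things; names that differ only in an ending like _2 or _b are one class to them, and where a whole thing is asked for, a point or a joint stands for the part that bears it (a point fixed in the world has none). Each returns a list of dicts, best first, with "score" (0 to 1); they miss things now and then, are a little off and sometimes report something else, mostly with a low value. They report only what shows in the picture. A call takes as long as a camera call.
- arm.spot_in(thing, camera): "xy" ([column, row] in pixels, amid what is visible of it).
- arm.masks_of(thing, camera): "pixels" (480x640 bool, what is visible of it) and "xy" ([column, row] in pixels, amid what is visible of it).
- arm.spot_point(thing, camera): "xy" ([column, row] in pixels: a listed point, or the origin of a listed thing).
The state is a dict: "t": time; "q": joint angles; "qd": joint speeds; "joint_efforts": joint torques, N m; "eef_pos": TCP position; "ee_rot": TCP orientation; "force": force on the tool from outside, world axes, zero at the start; "moment": the same for the moment, N m; "width": finger opening in m.
Only numpy, scipy, OpenCV 4.12 (cv2) and the standard library are available. Lean on these libraries where they do the work, as an engineer would, in place of code of your own. Each camera call takes 0.05 s, during which the arm holds its last target. There are 200 camera calls.

TASK

With the scraper's blade, lever up the hinged cover of the catch box, swing it open to at least 60 degrees and lay the scraper flat on the bench again. Then gently set the U-shaped channel piece on the end of the rocker tray nearest the box and let go, so that the piece's own weight tips the tray and it slides into the box; keep the fingers off the tray and leave the angle piece, the can and the round hub where they are.

Things in the scene. Friction and masses are not known exactly. Their poses are not given: they have to be found in the camera images.
- notch (a point): Pry notch: slot 70 mm wide, 14 mm high (66 to 80 mm above the bench) in the top of the box's front wall, 4 mm thick, right under the shut cover's front edge. The point is the slot's centre on the wall's outer face; its +x axis points level into the box, square to the wall
- box_floor (a point): Centre of the catch box's inner floor, 9 mm above the bench, 75 mm along +x from the notch. Inside the box is 142 mm (x) by 122 mm (y), 71 mm deep
- cover_hinge (a point): Middle of the cover's hinge line, at the rim of the box's far side (150 mm along +x from the notch); the hinge runs along y
- cover (a joint): Angle (rad) of the box's cover: flat aluminium, 150 x 130 x 3 mm, 0.15 kg, no handle. 0: shut on the rim; grows as the front edge rises; stop 1.8. Stiff hinge (0.17 N m): stays where left; about 2 N lifts the edge, which is flush with the wall, so only a thin blade in the notch gets under it. A level blade, pushed in and raised, bears with its tip on the underside
- cover_edge (a point): Middle of the cover's front edge (the free edge, 150 mm from the hinge)
- tray_pivot (a point): Middle of the rocker tray's pivot, which runs along x. Aluminium tray, 90 mm wide (x), side walls 8 mm high, 85 mm apart; its floor 6 mm above the pivot when level. It reaches 80 mm along -y (open end, towards the box) and 55 mm along +y (back wall 20 mm high, counterweight below). Two fixed uprights beside it: 114 mm over all, 34 mm wide, tops 6 mm above the pivot
- tray_spot (a point): Point on the upper face of the tray's floor, mid-width, 45 mm from the pivot towards the box: a good place for the middle of the piece, with its length along the tray (y). Moves with the tray
- tray (a joint): Angle (rad) of the rocker tray: 0 level at its stop, grows as the end by the box goes down, stop 0.62. A counterweight (0.03 N m) holds it level. The channel piece, its middle 30 mm or more past the pivot towards the box, tips it in about 0.5 s and slides off the polished floor along -y, over a small fixed apron into the box; the tray then swings back in 1 to 3 s
- scraper_grip (a point): Scraper, 0.15 kg: wooden handle 120 x 24 x 26 mm high, steel blade 75 x 40 x 3 mm in its front end at half height. The point is in the middle of the handle's section near the centre of mass, 25 mm behind its front end: blade tip 100 mm ahead along +x, rear end 95 mm behind. It lies with the blade level, 13 mm above the bench, z up
- channel_center (a point): Channel piece, 0.18 to 0.31 kg: short length of steel U-section, open at the top, 60 mm long (its y axis), 44 mm wide (x) over two upright flanges 4 mm thick, 44 mm high, base 4 mm. The point is its centre, 22 mm above its underside. Grip it across the flanges from outside (44 mm)
- angle: Bystander: steel L-section angle piece, 60 mm long, 44 mm wide, 45 mm high, one upright flange only. It and the channel piece may change places. Origin under its centre
- can: Bystander: closed steel can, 60 mm diameter, 90 mm high. Origin under its centre
- hub: Bystander: round steel hub, 76 mm diameter at its flange, 35 mm high. Origin under its centre
- scraper: The scraper itself (see scraper_grip); origin under the grip point on the handle's underside
- station: Fixed base plate, 170 x 305 mm, 5 mm thick, carrying a grey steel catch box and a rocker tray. Origin on the bench under the box's middle. Box 150 mm (x) by 130 mm (y), rim 80 mm above the bench, front wall on -x, tray on its +y side. The plate sticks out 10 mm before the box's front. notch, box_floor, cover_hinge, tray_pivot share its axes

How it is judged:
By the outcome, as a careful person would: the job done as asked, in the order asked, and still so for the second after the job is handed in, with the robot touching nothing.
It also fails if it takes over 61 s, if anything falls off the work surface, if the arm or the gripper's body presses on something with over 40 N, if the wrist force passes 120 N, or if a joint passes its speed limit or range.

## Working session

There is one attempt and no reset: what is moved stays moved. The work goes in short steps, Python scripts to look and compute and a tool call to move; the robot and the scene stay as the last step left them, time stands still between calls to the robot, and variables do not carry over. Pictures are saved under pics/ and viewed, about 8 in all and at most 12, crops included, and the job is handed in when it is done.

Besides the shell and the picture viewer there is one more tool, called after "Request:" as name([rows], argument=value, ...), one row to a line, values as JSON. move_arm: Moves the arm, as the interface text tells. Its arguments: {"type":"object","properties":{"deltas":{"type":"array","items":{"type":"array","items":{"type":"number"}}},"claw":{"type":"number"},"squeeze":{"type":"number"}},"required":["deltas"]}

```bash
ls; mkdir -p pics; python3 - <<'E'
from station import arm
import cv2,numpy as np
print(arm.tcp_to_grasp, arm.get_state())
for c in("scene","top"):
    f=arm.grab_frame(c); cv2.imwrite(f"pics/{c}0.png",f[:,:,::-1])
    k=arm.calibration(c); print(c,np.round(k["intrinsics"],1).tolist(),np.round(k["T"],4).tolist(),[x for x in k])
    for t in["notch","box_floor","cover_hinge","cover_edge","tray_pivot","tray_spot","scraper_grip","channel_center","angle","can","hub","scraper","station"]:
        print(t,[(np.round(d["xy"],1).tolist(),round(d["score"],2)) for d in arm.spot_point(t,c)[:3]])
E
```

```text
pics
0.1593 {'t': 0.0, 'q': array([ 1.41011268e+00,  3.59383164e-01,  1.10495551e-02, -3.82194646e-04,
       -1.22407896e+00, -2.88041867e-01]), 'qd': array([-0.00130631,  0.0006065 , -0.00020424,  0.00037272,  0.00037251,
        0.0003723 ]), 'joint_efforts': array([-1.01523074e-03, -5.82722890e+01,  2.93060213e+01,  6.99709520e+00,
        6.92052490e-03, -1.62214396e-04]), 'eef_pos': array([0.29277225, 0.60798054, 0.40371502]), 'ee_rot': array([ 3.13994092e+00, -1.14699517e-04, -4.48855585e-01]), 'force': array([ 0.40402902, -0.21439667, -0.4255414 ]), 'moment': array([0.01683038, 0.05458769, 0.01036425]), 'width': 0.08742748557766117}
scene [[502.7, 0.0, 319.5], [0.0, 502.7, 238.9], [0.0, 0.0, 1.0]] [[0.1928, -0.8267, 0.5286, 1.1143], [0.9812, 0.1673, -0.0962, -0.0832], [-0.0089, 0.5372, 0.8434, 0.9892], [0.0, 0.0, 0.0, 1.0]] ['intrinsics', 'T']
notch [([308.0, 252.8], 0.74)]
box_floor [([311.7, 256.8], 0.25)]
cover_hinge [([317.2, 316.5], 0.68), ([387.9, 263.6], 0.43)]
cover_edge [([312.8, 253.1], 0.62)]
tray_pivot [([389.0, 263.7], 0.95)]
tray_spot [([365.6, 265.9], 0.74)]
sc
[... 371 characters left out ...]
4397], [-0.9999, 0.0163, 0.0053, 0.0143], [0.0068, 0.0938, 0.9956, 1.412], [0.0, 0.0, 0.0, 1.0]] ['intrinsics', 'T']
notch [([317.1, 233.7], 0.91)]
box_floor [([320.5, 202.4], 0.72), ([259.2, 187.6], 0.47)]
cover_hinge [([452.6, 278.2], 0.68), ([325.9, 172.0], 0.62)]
cover_edge [([319.7, 232.2], 0.87)]
tray_pivot [([257.0, 187.7], 0.67)]
tray_spot [([282.6, 193.7], 0.91)]
scraper_grip [([452.3, 279.4], 0.55)]
channel_center [([195.1, 295.8], 0.74), ([319.2, 229.8], 0.6)]
angle [([256.8, 288.1], 0.7)]
can [([432.9, 196.0], 0.72), ([281.7, 190.5], 0.46)]
hub [([157.6, 222.6], 0.83), ([194.3, 295.8], 0.72)]
scraper [([450.7, 284.1], 0.7)]
station [([317.5, 231.2], 0.72), ([454.5, 281.8], 0.24)]
```

View pics/top0.png

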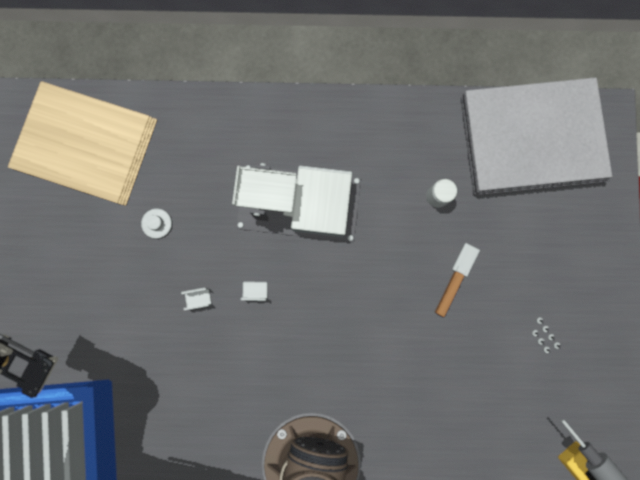

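View pics/scene0.png

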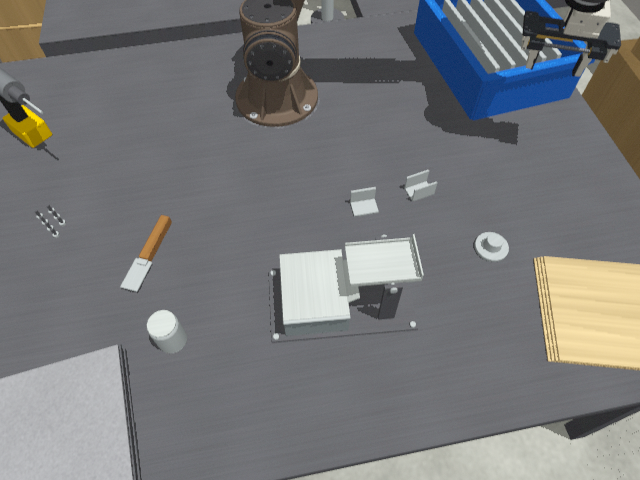

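The top view shows the box cover at about (322,200), the tray at (265,190) and the scraper from (440,312) to (470,250). The channel (two flanges) is at (197,299), the angle at (255,291), the hub at (157,223) and the can at (443,193). The scene view agrees.

```bash
cat > h.py <<'E'
from station import arm
import numpy as np, cv2
from scipy.optimize import least_squares
CAL={c:arm.calibration(c) for c in("scene","top")}
def proj(c,P):
    K,T=CAL[c]["intrinsics"],CAL[c]["T"]
    p=(np.atleast_2d(P)-T[:3,3])@T[:3,:3]; p=p*[1,-1,-1]
    return (p[:,:2]/p[:,2:])*[K[0,0],K[1,1]]+[K[0,2],K[1,2]]
def onz(c,uv,z):
    K,T=CAL[c]["intrinsics"],CAL[c]["T"]
    uv=np.atleast_2d(uv); d=np.c_[(uv-[K[0,2],K[1,2]])/[K[0,0],K[1,1]],np.ones(len(uv))]*[1,-1,-1]@T[:3,:3].T
    return T[:3,3]+d*((z-T[2,3])/d[:,2])[:,None]
def tri(a,b):
    r=least_squares(lambda P:np.r_[proj("scene",P)[0]-a,proj("top",P)[0]-b],[.5,0,.05]); return r.x,np.abs(r.fun).max()
E
python3 - <<'E'
from h import *
pts={"notch":((308,252.8),(317.1,233.7)),"edge":((312.8,253.1),(319.7,232.2)),"hinge":((317.2,316.5),(325.9,172)),"pivot":((389,263.7),(257,187.7)),"spot":((365.6,265.9),(282.6,193.7)),"grip":((150.1,251.1),(452.3,279.4)),"scraper":((148.7,252.2),(450.7,284.1)),"chan":((418.7,185),(195.1,295.8)),"angle":((364.3,206.9),(256.8,288.1)),"can":((172.3,339),(432.9,196)),"hub":((486.4,248.4),(157.6,222.6))}
for n,(a,b) in pts.items():
    P,e=tri(np.array(a),np.array(b)); print(n,P.round(4),round(e,1))
for c in("scene","top"):
    arm.grab_frame(c)
    f=cv2.imread(f"pics/{c}0.png")
    for t,z in(("cover",.083),("scraper",.015),("channel_center",.044),("angle",.02)):
        m=arm.masks_of(t,c)
        for d in m[:2]:
            M=d["pixels"].astype(np.uint8); cs,_=cv2.findContours(M,0,2); 
            if not cs: continue
            k=max(cs,key=cv2.contourArea); q=onz(c,k.reshape(-1,2).astype(float),z)[:,:2].astype(np.float32)*1000
            r=cv2.minAreaRect(q); print(c,t,round(d["score"],2),np.round(d["xy"]),np.round(r[0],1),np.round(r[1],1),round(r[2],1),int(M.sum()))
cr=lambda c,x,y,w,h,s:cv2.resize(cv2.imread(f"pics/{c}0.png")[y:y+h,x:x+w],None,fx=s,fy=s,interpolation=cv2.INTER_CUBIC)
a=cr("top",225,155,140,90,5); cv2.imwrite("pics/a.png",a)
b=np.hstack([cr("top",430,235,60,90,6),cr("top",175,275,70,90,6)]);cv2.imwrite("pics/b.png",b)
E
```

```text
notch [ 0.5674 -0.0074  0.0689] 0.9
edge [ 0.5721 -0.0046  0.0738] 2.8
hinge [ 0.7204 -0.0208  0.082 ] 1.5
pivot [0.6663 0.136  0.1424] 1.1
spot [0.6566 0.0857 0.1339] 3.0
grip [ 0.4615 -0.3534  0.0174] 0.6
scraper [ 0.4499 -0.3593 -0.0042] 2.3
chan [0.4091 0.2948 0.0298] 1.2
angle [0.4322 0.1488 0.0103] 1.3
can [ 0.6777 -0.3127  0.0037] 2.4
hub [ 0.5952  0.4045 -0.0019] 1.4
scene cover 0.87 [312. 287.] [651.4 -13.5] [129.9 157.8] 84.2 4429
scene scraper 0.92 [147. 258.] [ 457.3 -360.4] [ 42.8 202.8] 65.6 1272
scene scraper 0.73 [167. 328.] [ 660.4 -324.8] [104.1  65. ] 29.1 1253
scene channel_center 0.88 [415. 185.] [417.6 287.6] [75.6 74.6] 10.5 636
scene channel_center 0.64 [488. 248.] [614.6 392.3] [70.3 72.5] 78.5 747
scene angle 0.74 [361. 203.] [421.4 151.4] [64.3 81.9] 81.6 652
top cover 0.81 [322. 200.] [649.4 -13.9] [132.3 156.9] 83.7 3259
top scraper 0.83 [456. 277.] [ 460.4 -361.3] [ 44.3 199. ] 63.0 1080
top channel_center 0.55 [197. 295.] [405.2 287.7] [45.9 60.4] 10.3 438
top angle 0.77 [256. 291.] [424.2 150.1] [40.3 58.1] 0.9 388
```

View pics/a.png

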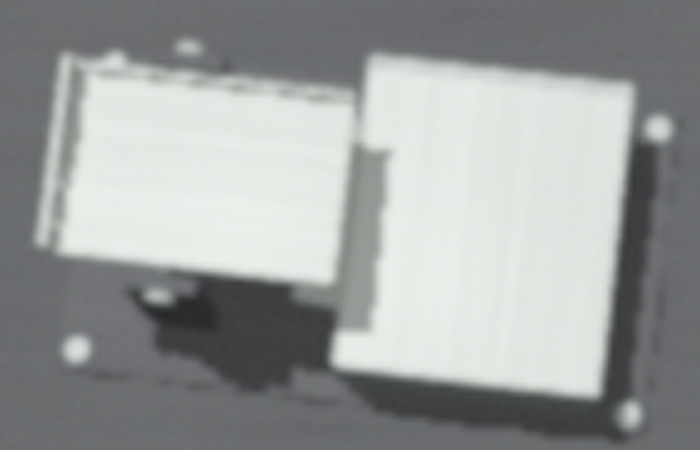

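View pics/b.png

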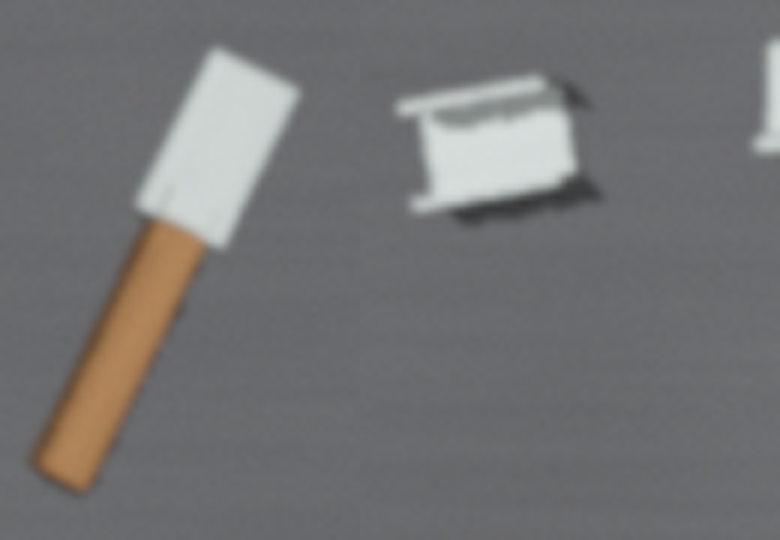

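The crops give clear corners. In the top picture the cover's corners are about (298.6,165.8), (351.8,171.8), (345.4,234.6) and (291.4,228.2), and the scraper and channel edges are also sharp. I'll fit poses from these and check them against the scene view.

```bash
cat > fit.py <<'E'
from h import *
def cx(p,s,ox,oy): return (np.array(p,float)+.5)/s-.5+[ox,oy]
def fit(c,loc,uv,g):
    loc=np.array(loc)/1000.
    W=lambda p:np.c_[loc[:,0]*np.cos(p[2])-loc[:,1]*np.sin(p[2])+p[0],loc[:,0]*np.sin(p[2])+loc[:,1]*np.cos(p[2])+p[1],loc[:,2]]
    r=least_squares(lambda p:(proj(c,W(p))-uv).ravel(),g); return r.x,r.fun.round(1)
E
python3 - <<'E'
from fit import *
def W(p,loc):
    l=np.array(loc)/1000.;return np.c_[l[:,0]*np.cos(p[2])-l[:,1]*np.sin(p[2])+p[0],l[:,0]*np.sin(p[2])+l[:,1]*np.cos(p[2])+p[1],l[:,2]]
L={}
L["st"]=[(75,65,83),(75,-65,83),(-75,-65,83),(-75,65,83)]
st,e=fit("top",L["st"],cx([(368,54),(634,84),(602,398),(332,366)],5,225,155),[.65,-.01,-.1]);print("st",st,np.degrees(st[2]),e)
L["sc"]=[(100,20,14.5),(100,-20,14.5),(25,20,14.5),(25,-20,14.5),(-95,12,20),(-95,-12,20)]
sc,e=fit("top",L["sc"],cx([(215,47),(300,92),(137,205),(225,247),(33,462),(85,493)],6,430,235),[.46,-.35,-.4]);print("sc",sc,np.degrees(sc[2]),e)
L["ch"]=[(22,30,44),(22,-30,44),(-22,30,44)]
ch,e=fit("top",L["ch"],cx([(397-360,101),(543-360,74),(412-360,213)],6,175,275),[.41,.29,.2]);print("ch",ch,np.degrees(ch[2]),e)
S=cv2.imread("pics/scene0.png"); s=4
def draw(p,loc,col):
    for u in proj("scene",W(p,loc)): cv2.circle(S4,tuple(np.int32((u+.5)*s)),4,col,1)
S4=cv2.resize(S,None,fx=s,fy=s,interpolation=cv2.INTER_CUBIC)
draw(st,L["st"],(0,0,255)); draw(sc,L["sc"],(0,0,255)); draw(ch,L["ch"],(0,0,255))
A=S4[210*s:310*s,110*s:180*s]; B=S4[235*s:340*s,265*s:435*s]; C=S4[160*s:220*s,385*s:445*s]
# tray pivot in station frame from triangulation
R=np.array([[np.cos(st[2]),np.sin(st[2])],[-np.sin(st[2]),np.cos(st[2])]])
for n,P in(("pivot",(.6663,.136)),("spot",(.6566,.0857)),("notch",(.5674,-.0074)),("hinge",(.7204,-.0208))): print(n,(R@(np.array(P)-st[:2])).round(4))
# tray floor corners, top view crop: floor front end corners & rear
for z in(.14,.15):
    q=onz("top",cx([(352,95),(333,283),(82,65),(62,252)],5,225,155),z)[:,:2]; print(z,((q-st[:2])@R.T*1000).round(1).tolist())
H=max(A.shape[0],B.shape[0],C.shape[0]); pad=lambda I:cv2.copyMakeBorder(I,0,H-I.shape[0],0,0,0)
o=np.hstack([pad(A),pad(B),pad(C)]); f=800/o.shape[1]; cv2.imwrite("pics/c.png",cv2.resize(o,None,fx=f,fy=f,interpolation=cv2.INTER_AREA))
E
```

```text
st [ 0.65074274 -0.01433911 -0.09572998] -5.484923965068973 [ 0.4  1.4 -0.5  1.2 -0.5 -1.5  0.6 -1. ]
sc [ 0.45794352 -0.36043951 -0.465844  ] -26.690894913480022 [ 0.2  0.2 -0.  -0.1  0.3 -0.3 -0.4  0.   0.1  0.5 -0.1 -0.3]
ch [0.40408353 0.29701167 0.19738504] 11.309329510834248 [ 0.   0.3 -0.4  0.4  0.4 -0.8]
pivot [0.0011 0.1511]
spot [-0.0037  0.1001]
notch [-0.0836 -0.0011]
hinge [0.07   0.0002]
0.14 [[45.4, 69.1], [-44.5, 67.7], [45.3, 197.4], [-44.2, 195.7]]
0.15 [[43.4, 68.6], [-45.8, 67.3], [43.3, 195.9], [-45.5, 194.2]]
```

View pics/c.png

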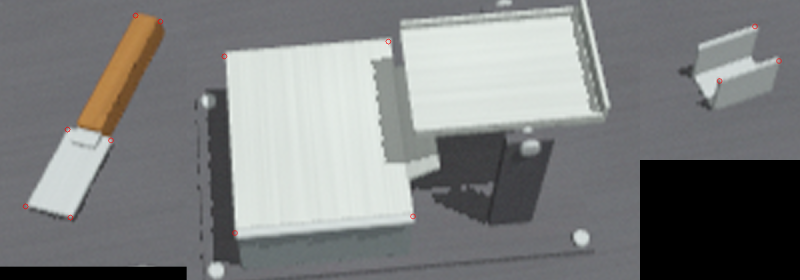

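Scraper and channel fits look right. The cover measures about 7 mm longer than 150 mm, probably the hinge barrel at the far edge, so I'll check edge profiles.

```bash
python3 - <<'E'
from h import *
st=[.6507,-.0143,-.0957]; c,s=np.cos(st[2]),np.sin(st[2])
for cam in("top","scene"):
    g=cv2.imread(f"pics/{cam}0.png",0).astype(np.float32)
    for (lo,hi) in((-92,-62),(58,92)):
        xs=np.arange(lo,hi,2); P=[]
        v=np.zeros(len(xs))
        for y in range(-40,41,5):
            X=xs/1000; p=np.c_[st[0]+X*c-y/1000*s,st[1]+X*s+y/1000*c,np.full(len(X),.083)]
            u=proj(cam,p).astype(np.float32); v+=cv2.remap(g,u[:,0].reshape(1,-1),u[:,1].reshape(1,-1),1)[0]
        print(cam,[(int(a),int(b/17)) for a,b in zip(xs,v)])
    ys=np.arange(-80,-50,2); v=0
    for x in range(-50,51,10):
        Y=ys/1000; p=np.c_[st[0]+x/1000*c-Y*s,st[1]+x/1000*s+Y*c,np.full(len(Y),.083)]
        u=proj(cam,p).astype(np.float32); v=v+cv2.remap(g,u[:,0].reshape(1,-1),u[:,1].reshape(1,-1),1)[0]/11
    print("y",[(int(a),int(b)) for a,b in zip(ys,v)])
E
```

```text
top [(-92, 63), (-90, 63), (-88, 65), (-86, 67), (-84, 71), (-82, 82), (-80, 118), (-78, 168), (-76, 206), (-74, 223), (-72, 228), (-70, 229), (-68, 229), (-66, 229), (-64, 230)]
top [(58, 228), (60, 228), (62, 228), (64, 228), (66, 228), (68, 227), (70, 223), (72, 216), (74, 208), (76, 195), (78, 170), (80, 138), (82, 115), (84, 107), (86, 106), (88, 106), (90, 106)]
y [(-80, 85), (-78, 73), (-76, 67), (-74, 65), (-72, 65), (-70, 70), (-68, 98), (-66, 147), (-64, 191), (-62, 214), (-60, 222), (-58, 224), (-56, 225), (-54, 226), (-52, 226)]
scene [(-92, 113), (-90, 112), (-88, 112), (-86, 113), (-84, 112), (-82, 113), (-80, 122), (-78, 171), (-76, 209), (-74, 222), (-72, 223), (-70, 223), (-68, 224), (-66, 224), (-64, 224)]
scene [(58, 224), (60, 224), (62, 224), (64, 224), (66, 225), (68, 225), (70, 221), (72, 211), (74, 212), (76, 215), (78, 196), (80, 148), (82, 102), (84, 94), (86, 97), (88, 102), (90, 107)]
y [(-80, 89), (-78, 75), (-76, 73), (-74, 70), (-72, 66), (-70, 66), (-68, 66), (-66, 84), (-64, 167), (-62, 220), (-60, 221), (-58, 221), (-56, 221), (-54, 222), (-52, 223)]
```

Request:
move_arm([
  [13.4,-32.7,-3,0,0,0],
  [13.4,-32.7,-3,0,0,0],
  [13.4,-32.7,-3,0,0,0],
  [13.4,-32.7,-3,0,0,0],
  [13.4,-32.7,-3,0,0,0],
], claw=0, squeeze=60)

```text
t: 2.32
eef_pos: [0.3601, 0.4431, 0.3896]
ee_rot: [-3.141, -0.0, -0.448]
force: [-0.0, 0.1, 0.2]
width: 0.0877
```

Request:
move_arm([
  [13.4,-32.7,-3,0,0,0],
  [13.4,-32.7,-3,0,0,0],
  [13.4,-32.7,-3,0,0,0],
  [13.4,-32.7,-3,0,0,0],
  [13.4,-32.7,-3,0,0,0],
])

```text
t: 2.73
eef_pos: [0.4271, 0.2795, 0.3749]
ee_rot: [-3.141, -0.0, -0.448]
force: [-0.9, 0.1, -0.3]
width: 0.0881
```

Request:
move_arm([
  [13.4,-32.7,-3,0,0,0],
  [13.4,-32.7,-3,0,0,0],
  [13.4,-32.7,-3,0,0,0],
  [13.4,-32.7,-3,0,0,0],
  [-1.6,-36.4,-6,0,0,0],
])

```text
t: 3.15
eef_pos: [0.4808, 0.1129, 0.3572]
ee_rot: [-3.14, -0.002, -0.448]
force: [1.6, 0.2, 0.5]
width: 0.0875
```

Request:
move_arm([
  [-1.6,-36.4,-6,0,0,0],
  [-1.6,-36.4,-6,0,0,0],
  [-1.6,-36.4,-6,0,0,0],
  [-1.6,-36.4,-6,0,0,0],
  [-1.6,-36.4,-6,0,0,0],
])

```text
t: 3.57
eef_pos: [0.4704, -0.0698, 0.3268]
ee_rot: [-3.141, -0.001, -0.448]
force: [0.8, -0.5, 1.0]
width: 0.0874
```

Request:
move_arm([
  [-1.6,-36.4,-6,0,0,0],
  [-1.6,-36.4,-6,0,0,0],
  [-1.6,-36.4,-6,0,0,0],
  [-1.6,-36.4,-6,0,0,0],
  [-1.6,-36.4,-6,0,0,0],
])

```text
t: 3.98
eef_pos: [0.4625, -0.2519, 0.2967]
ee_rot: [-3.141, -0.001, -0.449]
force: [0.9, 1.0, 0.3]
width: 0.0876
```

Request:
move_arm([
  [-1.6,-36.4,-6,0,0,-1],
  [-1.6,-36.4,-6,0,0,0],
  [-1.6,-36.4,-6,0,0,0],
  [0,0,0,0,0,0],
  [0,0,0,0,0,0],
])

```text
t: 4.4
eef_pos: [0.4574, -0.3611, 0.2777]
ee_rot: [3.141, 0.001, -0.47]
force: [0.4, 0.2, 0.1]
width: 0.0873
```

Request:
move_arm([
  [0,0,-35,0,0,0],
  [0,0,-35,0,0,0],
  [0,0,-18,0,0,0],
  [0,0,-9,0,0,0],
  [0,0,0,0,0,0],
])

```text
t: 4.82
eef_pos: [0.458, -0.3583, 0.1803]
ee_rot: [3.141, 0.003, -0.465]
force: [0.1, 0.1, 0.4]
width: 0.0874
```

Request:
move_arm([
  [0,0,0,0,0,0],
  [0,0,0,0,0,0],
  [0,0,0,0,0,0],
  [0,0,0,0,0,0],
  [0,0,0,0,0,0],
], claw=255)

```text
t: 5.23
eef_pos: [0.4583, -0.3593, 0.1827]
ee_rot: [-3.141, -0.002, -0.466]
force: [0.5, -0.4, 1.2]
width: 0.0598
```

Request:
move_arm([
  [0,0,0,0,0,0],
  [0,0,0,0,0,0],
  [0,0,0,0,0,0],
  [0,0,0,0,0,0],
  [0,0,0,0,0,0],
])

```text
t: 5.65
eef_pos: [0.458, -0.3593, 0.1816]
ee_rot: [3.142, 0.0, -0.466]
force: [0.2, 0.8, 0.5]
width: 0.0266
```

Request:
move_arm([
  [0,0,0,0,0,0],
  [0,0,0,0,0,0],
  [0,0,10,0,0,0],
  [0,0,25,0,0,0],
  [0,0,25,0,0,0],
])

```text
t: 6.07
eef_pos: [0.4575, -0.359, 0.2417]
ee_rot: [3.141, 0.003, -0.466]
force: [0.8, -0.6, -1.5]
width: 0.0236
```

Request:
move_arm([
  [-2.5,36.6,0,0,0,2.1],
  [-2.5,36.6,0,0,0,2.1],
  [-2.5,36.6,0,0,0,2.1],
  [-2.5,36.6,0,0,0,2.1],
  [-2.5,36.6,0,0,0,2.1],
])

```text
t: 6.48
eef_pos: [0.445, -0.1749, 0.2423]
ee_rot: [-3.141, -0.001, -0.282]
force: [0.5, 0.6, -1.4]
width: 0.0232
```

Request:
move_arm([
  [-2.5,36.6,0,0,0,2.1],
  [-2.5,36.6,0,0,0,2.1],
  [-2.5,36.6,0,0,0,2.2],
  [-2.5,36.6,0,0,0,2.2],
  [-2.5,36.6,0,0,0,2.2],
])

```text
t: 6.9
eef_pos: [0.4325, 0.0084, 0.2424]
ee_rot: [-3.141, -0.001, -0.093]
force: [1.4, 0.6, -1.9]
width: 0.0234
```

```bash
python3 - <<'E'
from h import *
s=arm.get_state(); print(s["t"],s["eef_pos"],s["ee_rot"],s["width"],s["force"],s["q"].round(2))
T=arm.grab_frame("top");S=arm.grab_frame("scene")
a=cv2.resize(T[155:285,225:365],None,fx=4,fy=4,interpolation=2); cv2.imwrite("pics/t1.png",T[:,:,::-1]);cv2.imwrite("pics/s1.png",S[:,:,::-1])
b=cv2.resize(S[170:340,250:440],None,fx=520/170,fy=520/170,interpolation=2)
h=np.hstack([a,b]); h=cv2.resize(h,None,fx=min(1,800/h.shape[1]),fy=min(1,800/h.shape[1]),interpolation=3); cv2.imwrite("pics/d.png",h[:,:,::-1])
E
```

```text
6.9 [0.43252371 0.00838211 0.2424343 ] [-3.14106410e+00 -8.12367388e-04 -9.25660605e-02] 0.023364343815420754 [ 1.41294233  0.5841287  -1.93044643] [ 0.48  0.14 -0.72 -0.   -0.71  1.  ]
```

View pics/d.png

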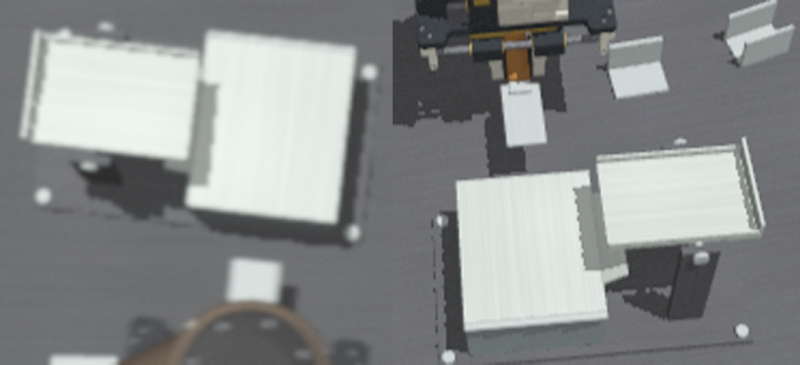

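The picture shows the scraper held level in front of the box. In the top view its tip corners are near (307,247) and (326,248), square to the notch wall. I'll triangulate the tip, cover and tray corners.

```bash
python3 - <<'E'
from h import *
f=800/1141
T=lambda x,y:np.array([225+x/(4*f),155+y/(4*f)])
S=lambda x,y:np.array([250+(x-560*f)/(520/170*f),170+y/(520/170*f)])
st=np.array([.6472,-.0140]);y=-.0957;R=np.array([[np.cos(y),np.sin(y)],[-np.sin(y),np.cos(y)]])
for n,a,b in(("tip-",S(505,144),T(282,262)),("tip+",S(547,140),T(230,259)),("cov-",S(457,182),T(338,222)),("cov+",S(590,171),T(186,207)),("trayend-x",S(597,157),T(187,159)),("trayend+x",S(612,246),T(199,49)),("wallback-x",S(742,139),T(22,136)),("wallback+x",S(762,233),T(36,31))):
    P,e=tri(a,b); print(n,P.round(4),"local",((R@(P[:2]-st))*1000).round(1),round(P[2]*1000,1),round(e,1))
E
```

```text
tip- [ 0.5318 -0.0196  0.0796] local [-114.3  -16.6] 79.6 2.7
tip+ [0.5338 0.0241 0.0767] local [-116.5   27.1] 76.7 2.0
cov- [ 0.567  -0.0711  0.0805] local [-74.4 -64.5] 80.5 1.4
cov+ [0.5784 0.0607 0.0768] local [-75.6  67.8] 76.8 1.0
trayend-x [0.6103 0.0581 0.1538] local [-43.6  68.2] 153.8 1.0
trayend+x [0.7026 0.0504 0.1555] local [49.  69.4] 155.5 1.2
wallback-x [0.6251 0.1909 0.1658] local [-41.6 201.9] 165.8 0.0
wallback+x [0.7153 0.1836 0.1536] local [ 48.9 203.2] 153.6 0.0
```

Request:
move_arm([
  [7,-1.2,-1.5,0,0,0],
  [7,-1.2,0,0,0,0],
  [7,-1.2,0,0,0,0],
  [7,-1.1,0,0,0,0],
  [5,-0.5,0,0,0,0],
])

```text
t: 7.42
eef_pos: [0.4673, 0.0003, 0.24]
ee_rot: [3.141, 0.0, -0.097]
force: [0.7, -0.1, -2.0]
width: 0.0237
```

Request:
move_arm([
  [4,-0.4,0,0,0,0],
  [4,-0.4,0,0,0,0],
  [4,-0.4,0,0,0,0],
  [4,-0.4,0,0,0,0],
  [4,-0.4,0,0,0,0],
])

```text
t: 7.83
eef_pos: [0.4864, -0.0006, 0.2401]
ee_rot: [-3.142, 0.0, -0.095]
force: [-0.2, -0.5, -1.4]
width: 0.0232
```

Request:
move_arm([
  [5,-0.5,0,0,0,0],
  [5,-0.5,0,0,0,0],
  [5,-0.5,0,0,0,0],
  [4,-0.4,0,0,0,0],
  [4,-0.4,0,0,0,0],
])

```text
t: 8.25
eef_pos: [0.5095, -0.0028, 0.2401]
ee_rot: [3.142, 0.0, -0.094]
force: [-0.1, -1.1, -2.1]
width: 0.0237
```

Request:
move_arm([
  [0,0,2,0,0,0],
  [0,0,2,0,0,0],
  [0,0,2,0,0,0],
  [0,0,2,0,0,0],
  [0,0,2,0,0,0],
])

```text
t: 8.67
eef_pos: [0.5088, -0.0028, 0.2503]
ee_rot: [-3.142, 0.0, -0.095]
force: [0.5, -0.6, -3.8]
width: 0.0235
```

Request:
move_arm([
  [0.4,0,6,0,0,0],
  [0.7,-0.1,5.9,0,0,0],
  [1,-0.1,5.9,0,0,0],
  [1.3,-0.1,5.8,0,0,0],
  [1.6,-0.2,5.8,0,0,0],
])

```text
t: 9.08
eef_pos: [0.5139, -0.0033, 0.2802]
ee_rot: [-3.142, 0.0, -0.095]
force: [-0.5, 1.0, -3.7]
width: 0.0238
```

Request:
move_arm([
  [1.9,-0.2,5.6,0,0,0],
  [2.2,-0.2,5.6,0,0,0],
  [2.5,-0.2,5.4,0,0,0],
  [2.7,-0.3,5.3,0,0,0],
  [3,-0.3,5.1,0,0,0],
])

```text
t: 9.5
eef_pos: [0.5266, -0.0045, 0.3071]
ee_rot: [3.142, 0.0, -0.095]
force: [-1.5, 0.1, -3.8]
width: 0.0235
```

```bash
python3 - <<'E'
from h import *
s=arm.get_state(); print(s["t"],s["eef_pos"],s["ee_rot"],s["width"],s["force"],s["moment"])
S=arm.grab_frame("scene"); cv2.imwrite("pics/e.png",cv2.resize(S[150:340,250:440],None,fx=3,fy=3,interpolation=2)[:,:,::-1])
E
```

```text
9.5 [ 0.526603   -0.00451307  0.30709893] [ 3.14157508e+00  1.07187220e-04 -9.45246929e-02] 0.023517262663797733 [-1.53821037  0.0639452  -3.84452238] [0.04038773 0.76895691 0.01519737]
```

View pics/e.png

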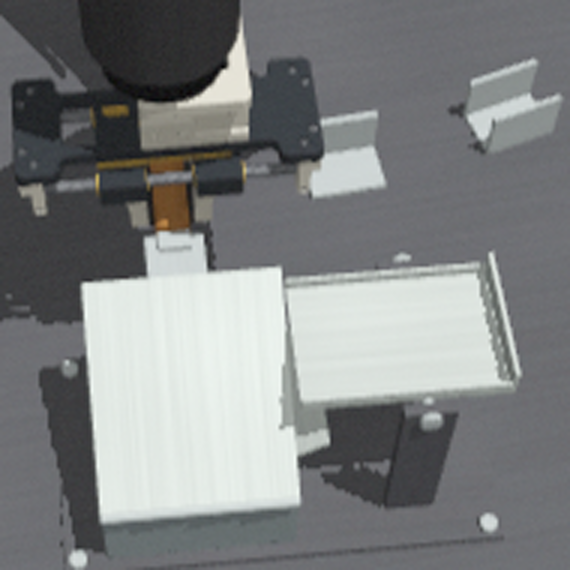

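The cover is rising with the blade under its front edge (edge at about row 242 in the scene picture), and the scraper is still firm. I'll continue the arc.

Request:
move_arm([
  [3.3,-0.3,5,0,0,0],
  [3.5,-0.3,4.8,0,0,0],
  [3.8,-0.4,4.6,0,0,0],
  [4,-0.4,4.4,0,0,0],
  [4.3,-0.4,4.2,0,0,0],
])

```text
t: 9.97
eef_pos: [0.5457, -0.0063, 0.33]
ee_rot: [3.142, 0.0, -0.094]
force: [-2.1, -0.5, -3.1]
width: 0.0236
```

Request:
move_arm([
  [4.4,-0.4,3.9,0,0,0],
  [4.6,-0.4,3.7,0,0,0],
  [4.8,-0.5,3.5,0,0,0],
  [5,-0.5,3.2,0,0,0],
  [5.2,-0.5,2.9,0,0,0],
])

```text
t: 10.38
eef_pos: [0.5698, -0.0087, 0.3471]
ee_rot: [3.142, -0.0, -0.094]
force: [-1.7, 0.7, -1.4]
width: 0.0233
```

Request:
move_arm([
  [5.3,-0.5,2.7,0,0,0],
  [5.4,-0.5,2.4,0,0,0],
  [5.6,-0.5,2.1,0,0,0],
  [5.7,-0.5,1.8,0,0,0],
  [5.8,-0.6,1.5,0,0,0],
])

```text
t: 10.8
eef_pos: [0.5977, -0.0112, 0.3575]
ee_rot: [3.142, -0.0, -0.094]
force: [-0.5, -0.3, -2.0]
width: 0.0235
```

Request:
move_arm([
  [5.5,-0.5,0.6,0,0,0],
  [5.5,-0.5,0.4,0,0,0],
  [5.5,-0.5,0.3,0,0,0],
  [0,0,0,0,0,0],
  [0,0,0,0,0,0],
])

```text
t: 11.22
eef_pos: [0.6141, -0.0126, 0.3584]
ee_rot: [-3.142, -0.001, -0.095]
force: [0.7, 0.0, -1.8]
width: 0.0237
```

```bash
python3 - <<'E'
from h import *
s=arm.get_state(); print(s["t"],s["eef_pos"],s["ee_rot"],s["width"],s["force"],s["moment"])
S=arm.grab_frame("scene"); cv2.imwrite("pics/f.png",cv2.resize(S[150:340,250:440],None,fx=3,fy=3,interpolation=2)[:,:,::-1])
E
```

```text
11.2167 [ 0.61411067 -0.01264355  0.35844921] [-3.14152510e+00 -5.96231034e-04 -9.45217400e-02] 0.023691076161060993 [ 0.72192043  0.01269366 -1.83479946] [-0.0688973   0.02541087 -0.02372805]
```

View pics/f.png

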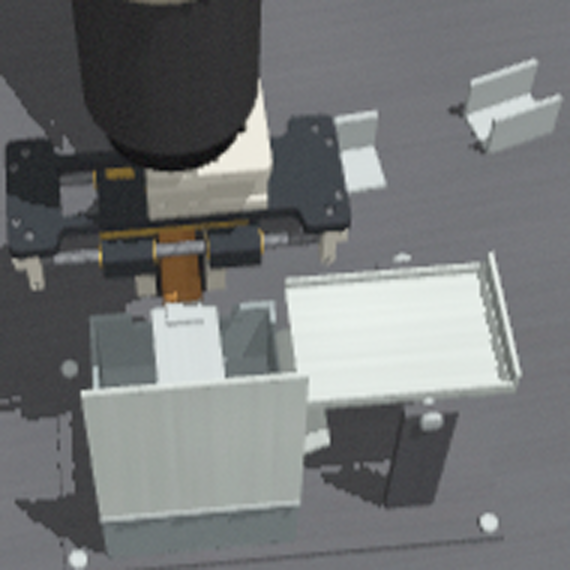

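```bash
cat > cov.py <<'E'
from h import *
def edge(th):
    th=np.radians(th); y=-.0957; X=.075-.15*np.cos(th); Z=.081+.15*np.sin(th)
    return np.array([[.6472+X*np.cos(y)-Y*np.sin(y),-.0140+X*np.sin(y)+Y*np.cos(y),Z] for Y in(-.065,.065)])
E
python3 - <<'E'
from cov import *
print("seen",[(277.7,281),(352.7,275.3)])
for t in range(50,106,5): print(t,proj("scene",edge(t)).round(1).tolist())
E
```

```text
seen [(277.7, 281), (352.7, 275.3)]
50 [[275.3, 247.6], [344.9, 241.5]]
55 [[275.2, 250.2], [345.8, 243.9]]
60 [[275.2, 253.4], [346.7, 247.0]]
65 [[275.2, 257.2], [347.6, 250.7]]
70 [[275.3, 261.6], [348.6, 255.1]]
75 [[275.5, 266.7], [349.6, 260.0]]
80 [[275.8, 272.3], [350.7, 265.5]]
85 [[276.1, 278.5], [351.7, 271.6]]
90 [[276.4, 285.2], [352.7, 278.1]]
95 [[276.9, 292.2], [353.7, 285.1]]
100 [[277.4, 299.7], [354.7, 292.5]]
105 [[277.9, 307.4], [355.7, 300.1]]
```

The cover is at about 87°, with its edge at (278,281) to (353,275) against 285/278 expected for 90°. Now I'll back out and lay the scraper in its old spot.

Request:
move_arm([
  [-33,3.2,0,0,0,0],
  [-33,3.2,0,0,0,0],
  [-33,3.2,0,0,0,0],
  [-5.7,-35.6,-10,0,0,-2.1],
  [-5.7,-35.6,-10,0,0,-2.1],
])

```text
t: 11.68
eef_pos: [0.5021, -0.073, 0.3399]
ee_rot: [-3.14, -0.004, -0.163]
force: [0.9, -0.3, -1.3]
width: 0.0234
```

Request:
move_arm([
  [-5.7,-35.6,-10,0,0,-2.1],
  [-5.7,-35.6,-10,0,0,-2.1],
  [-5.7,-35.6,-10,0,0,-2.1],
  [-5.7,-35.6,-10,0,0,-2.2],
  [-5.7,-35.6,-10,0,0,-2.2],
])

```text
t: 12.1
eef_pos: [0.4742, -0.2538, 0.2887]
ee_rot: [-3.141, -0.002, -0.356]
force: [1.5, 0.4, -1.8]
width: 0.0236
```

Request:
move_arm([
  [-5.7,-35.6,-10,0,0,-2.2],
  [-5.7,-35.6,-10,0,0,-2.2],
  [-5.7,-35.6,-10,0,0,-2.2],
  [0,0,-30,0,0,0],
  [0,0,-24,0,0,0],
])

```text
t: 12.52
eef_pos: [0.457, -0.3612, 0.2039]
ee_rot: [-3.141, -0.002, -0.473]
force: [0.4, 0.2, -2.6]
width: 0.0236
```

Request:
move_arm([
  [0,0,-10,0,0,0],
  [0,0,-5,0,0,0],
  [0,0,0,0,0,0],
  [0,0,0,0,0,0],
  [0,0,0,0,0,0],
])

```text
t: 12.93
eef_pos: [0.4585, -0.3589, 0.1911]
ee_rot: [-3.142, -0.003, -0.468]
force: [0.7, 0.2, -1.8]
width: 0.0235
```

Request:
move_arm([
  [0,0,-4,0,0,0],
  [0,0,-3,0,0,0],
  [0,0,-1.5,0,0,0],
  [0,0,-0.8,0,0,0],
  [0,0,0,0,0,0],
])

```text
t: 13.35
eef_pos: [0.4578, -0.3589, 0.1816]
ee_rot: [3.142, -0.001, -0.469]
force: [-3.0, 3.1, 11.4]
width: 0.0238
```

Request:
move_arm([
  [0,0,0,0,0,0],
  [0,0,0,0,0,0],
  [0,0,0,0,0,0],
  [0,0,0,0,0,0],
  [0,0,0,0,0,0],
])

```text
t: 13.77
eef_pos: [0.4578, -0.3589, 0.1816]
ee_rot: [-3.142, -0.001, -0.469]
force: [-2.2, 5.1, 10.7]
width: 0.0236
```

Request:
move_arm([
  [0,0,0,0,0,0],
  [0,0,0,0,0,0],
  [0,0,0,0,0,0],
  [0,0,0,0,0,0],
  [0,0,0,0,0,0],
], claw=0)

```text
t: 14.18
eef_pos: [0.4576, -0.3591, 0.1801]
ee_rot: [3.142, 0.0, -0.47]
force: [-0.1, -1.6, 0.1]
width: 0.0513
```

Request:
move_arm([
  [0,0,0,0,0,0],
  [0,0,10,0,0,0],
  [0,0,30,0,0,0],
  [0,0,40,0,0,0],
  [0,0,40,0,0,0],
])

```text
t: 14.6
eef_pos: [0.4571, -0.3589, 0.3016]
ee_rot: [3.141, 0.002, -0.47]
force: [1.5, 0.1, 0.8]
width: 0.0842
```

Request:
move_arm([
  [-3.4,41,0,0,0,-3.2],
  [-3.4,41,0,0,0,-3.2],
  [-3.4,41,0,0,0,-3.2],
  [-3.4,41,0,0,0,-3.2],
  [-3.4,41,0,0,0,-3.2],
])

```text
t: 15.02
eef_pos: [0.4399, -0.1526, 0.3011]
ee_rot: [-3.141, -0.001, -0.752]
force: [1.5, 1.1, 0.5]
width: 0.0877
```

Request:
move_arm([
  [-3.4,41,0,0,0,-3.2],
  [-3.4,41,0,0,0,-3.2],
  [-3.4,41,0,0,0,-3.2],
  [-3.4,41,0,0,0,-3.2],
  [-3.4,41,0,0,0,-3.3],
])

```text
t: 15.43
eef_pos: [0.4228, 0.0527, 0.3013]
ee_rot: [-3.14, -0.0, -1.033]
force: [1.8, -0.4, -0.3]
width: 0.0879
```

Request:
move_arm([
  [-3.4,41,0,0,0,-3.3],
  [-3.4,41,0,0,0,-3.3],
  [-3.4,41,0,0,0,-3.3],
  [-3.4,41,0,0,0,-3.3],
  [-3.4,41,0,0,0,-3.3],
])

```text
t: 15.85
eef_pos: [0.4058, 0.2579, 0.3013]
ee_rot: [-3.14, 0.001, -1.32]
force: [0.6, -1.0, 0.1]
width: 0.0875
```

Request:
move_arm([
  [-3.4,41,0,0,0,-3.3],
  [0,0,0,0,0,0],
  [0,0,0,0,0,0],
  [0,0,0,0,0,0],
  [0,0,0,0,0,0],
])

```text
t: 16.27
eef_pos: [0.4031, 0.296, 0.3005]
ee_rot: [3.141, -0.0, -1.376]
force: [0.3, -0.7, 0.1]
width: 0.0878
```

```bash
python3 - <<'E'
from cov import *
T=arm.grab_frame("top");S=arm.grab_frame("scene"); print(arm.get_state()["eef_pos"],arm.get_state()["ee_rot"])
cv2.imwrite("pics/t2.png",T[:,:,::-1]);cv2.imwrite("pics/s2.png",S[:,:,::-1])
for c in("top","scene"):
  for t in("scraper","scraper_grip","tray_pivot","tray_spot"): print(c,t,[(np.round(d["xy"],1).tolist(),round(d["score"],2)) for d in arm.spot_point(t,c)[:2]])
a=np.vstack([cv2.resize(T[155:245,225:315],None,fx=4,fy=4,interpolation=2),cv2.resize(T[235:295,420:480],None,fx=6,fy=4,interpolation=2)])
a=cv2.resize(a,(360,600)); b=cv2.resize(S[230:340,330:440],None,fx=4,fy=4,interpolation=2)
b=cv2.copyMakeBorder(b,0,600-440,0,0,0); cv2.imwrite("pics/g.png",np.hstack([a,b])[:,:,::-1])
E
```

```text
[0.4032984  0.29582753 0.30056423] [-3.14149303e+00  1.29197617e-04 -1.37658526e+00]
top scraper [([455.0, 283.5], 0.88)]
top scraper_grip [([452.8, 279.4], 0.56)]
top tray_pivot [([256.9, 188.5], 0.77), ([319.1, 205.3], 0.45)]
top tray_spot [([277.8, 194.6], 0.82)]
scene scraper [([150.5, 252.9], 0.81)]
scene scraper_grip [([148.7, 252.3], 0.98)]
scene tray_pivot [([389.0, 263.4], 0.82)]
scene tray_spot [([365.3, 262.3], 0.55), ([316.2, 318.4], 0.42)]
```

View pics/g.png

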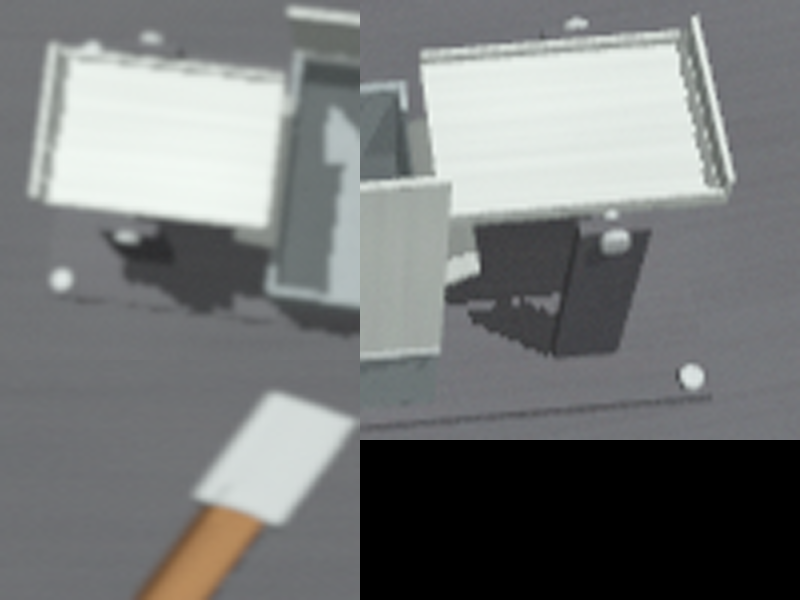

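The tray is level and unobstructed, the cover is still open, and the scraper lies flat. In the top crop the tray corners are at (267,228), (284,72), (28,195) and (48,42); in the scene panel they're at (420,52), (694,15) and (735,182). I'll fit the pivot from these while gripping the channel.

```bash
python3 - <<'E'
from h import *
T=lambda x,y:((x+.5)/4-.5+225,(y+.5)/4-.5+155)
S=lambda x,y:((x-360+.5)/4-.5+330,(y+.5)/4-.5+230)
obs=[("top",(-45,-80,14),T(267,228)),("top",(45,-80,14),T(284,72)),("top",(-45,55,26),T(28,195)),("top",(45,55,26),T(48,42)),("scene",(-45,-80,14),S(420,52)),("scene",(-45,55,26),S(694,15)),("scene",(45,55,26),S(735,182))]
def P(p,l):
    l=np.array(l)/1000; c,s=np.cos(p[3]),np.sin(p[3]); return np.array([p[0]+c*l[0]-s*l[1],p[1]+s*l[0]+c*l[1],p[2]+l[2]])
f=lambda p:np.concatenate([proj(c,P(p,l))[0]-np.array(u) for c,l,u in obs])
for sel in(slice(None),):
    r=least_squares(f,[.66,.13,.13,-.0957]); p=r.x; print(p.round(4),np.degrees(p[3]).round(2)); print(r.fun.reshape(-1,2).round(1).tolist())
y=-.0957;R=np.array([[np.cos(y),np.sin(y)],[-np.sin(y),np.cos(y)]]); print("local",R@(p[:2]-[.6472,-.0140]))
sp=P(p,(0,-45,6)); print("spot",sp.round(4)); print(proj("top",sp).round(1),proj("scene",sp).round(1)); print("piv",proj("top",p[:3]).round(1),proj("scene",p[:3]).round(1))
E
```

```text
[ 0.6639  0.1329  0.1426 -0.1005] -5.76
[[-0.6, -0.6], [-0.3, 0.3], [0.5, 0.1], [0.5, -0.0], [-0.2, 0.2], [0.5, 0.4], [-0.3, -0.8]]
local [0.00259588 0.14787206]
spot [0.6594 0.0882 0.1486]
[[278.3 190.8]] [[365.2 263.3]]
piv [[259.4 189. ]] [[388.1 262.8]]
```

Request:
move_arm([
  [1,1,-35,0,0,0],
  [0,0,-35,0,0,0],
  [0,0,-25,0,0,0],
  [0,0,-10,0,0,0],
  [0,0,-3,0,0,0],
])

```text
t: 17.18
eef_pos: [0.4037, 0.2972, 0.1899]
ee_rot: [3.138, -0.003, -1.376]
force: [-0.8, 0.6, 0.4]
width: 0.0875
```

Request:
move_arm([
  [0,0,0,0,0,0],
  [0,0,0,0,0,0],
  [0,0,0,0,0,0],
  [0,0,0,0,0,0],
  [0,0,0,0,0,0],
], claw=255, squeeze=30)

```text
t: 17.6
eef_pos: [0.4043, 0.2982, 0.1932]
ee_rot: [-3.14, 0.001, -1.376]
force: [-0.4, 0.3, 0.6]
width: 0.0601
```

Request:
move_arm([
  [0,0,0,0,0,0],
  [0,0,0,0,0,0],
  [0,0,0,0,0,0],
  [0,0,0,0,0,0],
  [0,0,0,0,0,0],
])

```text
t: 18.02
eef_pos: [0.4042, 0.298, 0.1926]
ee_rot: [-3.141, 0.0, -1.375]
force: [-2.3, -1.0, 5.7]
width: 0.0439
```

Tray fit is good (under 1 px): floor at about 149 mm. I'll set the piece about 38 mm past the pivot, which keeps the gripper's body clear of the open cover.

Request:
move_arm([
  [0,0,20,0,0,0],
  [0,0,40,0,0,0],
  [0,0,40,0,0,0],
  [0,0,40,0,0,0],
  [0,0,40,0,0,0],
])

```text
t: 18.43
eef_pos: [0.4037, 0.2973, 0.3736]
ee_rot: [3.14, -0.001, -1.376]
force: [0.7, 2.0, -3.9]
width: 0.0437
```

Request:
move_arm([
  [25.6,-20.2,3,0,0,-1.7],
  [25.6,-20.2,3,0,0,-1.7],
  [25.6,-20.2,3,0,0,-1.7],
  [25.6,-20.2,3,0,0,-1.7],
  [25.6,-20.2,3,0,0,-1.7],
])

```text
t: 18.85
eef_pos: [0.5328, 0.1957, 0.3868]
ee_rot: [3.14, -0.0, -1.525]
force: [0.1, 1.2, -2.8]
width: 0.0441
```

Request:
move_arm([
  [25.6,-20.2,0,0,0,-1.7],
  [25.6,-20.2,0,0,0,-1.7],
  [25.6,-20.2,0,0,0,-1.7],
  [25.6,-20.2,0,0,0,-1.6],
  [25.6,-20.2,0,0,0,-1.6],
])

```text
t: 19.27
eef_pos: [0.661, 0.0947, 0.386]
ee_rot: [3.14, -0.0, -1.67]
force: [0.7, 1.6, -3.2]
width: 0.044
```

Request:
move_arm([
  [0,0,0,0,0,0],
  [0,0,0,0,0,0],
  [0,0,0,0,0,0],
  [0,0,0,0,0,0],
  [0,0,0,0,0,0],
])

```text
t: 19.68
eef_pos: [0.6595, 0.0967, 0.3873]
ee_rot: [3.141, 0.0, -1.668]
force: [-0.2, -0.1, -3.9]
width: 0.0438
```

```bash
python3 - <<'E'
from h import *
T=arm.grab_frame("top");S=arm.grab_frame("scene"); s=arm.get_state(); print(s["eef_pos"],s["ee_rot"],s["width"],s["force"])
b=cv2.resize(S[150:340,240:450],None,fx=3,fy=3,interpolation=2); cv2.imwrite("pics/i.png",b[:,:,::-1])
E
```

```text
[0.65963165 0.09669125 0.38767681] [-3.14118239e+00  3.78332946e-04 -1.66747115e+00] 0.04431144996739705 [-1.00827407 -0.7898343  -3.08645592]
```

View pics/i.png

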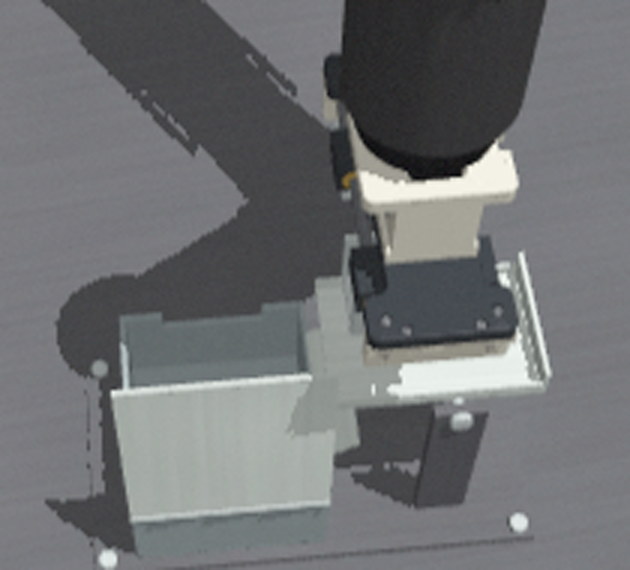

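The piece hangs over the box end of the tray, and the gripper's body is clear of the cover's right edge at about (330,380) in the crop. I'll lower slowly.

Request:
move_arm([
  [0.5,-0.5,-10,0,0,0],
  [0,0,-10,0,0,0],
  [0,0,-10,0,0,0],
  [0,0,-6,0,0,0],
  [0,0,-4,0,0,0],
])

```text
t: 20.2
eef_pos: [0.6603, 0.0953, 0.3453]
ee_rot: [3.139, -0.001, -1.669]
force: [0.8, -0.0, -3.6]
width: 0.044
```

Request:
move_arm([
  [0,0,-1,0,0,0],
  [0,0,-1,0,0,0],
  [0,0,-1,0,0,0],
  [0,0,0,0,0,0],
  [0,0,0,0,0,0],
])

```text
t: 20.62
eef_pos: [0.6608, 0.0954, 0.3447]
ee_rot: [-3.141, 0.0, -1.669]
force: [0.2, -0.2, -3.2]
width: 0.0442
```

Request:
move_arm([
  [0,0,-1,0,0,0],
  [0,0,0,0,0,0],
  [0,0,-1,0,0,0],
  [0,0,0,0,0,0],
  [0,0,0,0,0,0],
])

```text
t: 21.03
eef_pos: [0.6607, 0.0954, 0.3422]
ee_rot: [3.141, -0.0, -1.669]
force: [-0.1, 0.8, -2.7]
width: 0.0439
```

```bash
python3 - <<'E'
from h import *
F=[]
for i in range(4):
    S=arm.grab_frame("scene"); s=arm.get_state(); F.append(s["force"])
print(s["eef_pos"],s["width"],np.mean(F,0).round(2),np.std(F,0).round(2))
b=cv2.resize(S[200:310,320:450],None,fx=5,fy=5,interpolation=2); cv2.imwrite("pics/j.png",b[:,:,::-1])
E
```

```text
[0.66070882 0.09544228 0.3422882 ] 0.04384714154051407 [-0.17  0.1  -3.13] [0.55 0.54 0.85]
```

View pics/j.png

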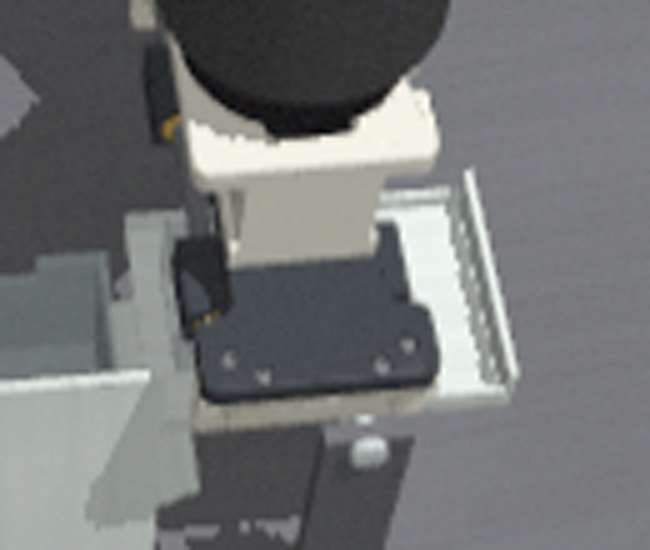

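Request:
move_arm([
  [0,0,-0.7,0,0,0],
  [0,0,0,0,0,0],
  [0,0,-0.7,0,0,0],
  [0,0,0,0,0,0],
  [0,0,0,0,0,0],
])

```text
t: 21.65
eef_pos: [0.6607, 0.0954, 0.3408]
ee_rot: [3.142, -0.0, -1.669]
force: [0.3, 0.5, -3.3]
width: 0.0438
```

```bash
python3 - <<'E'
from h import *
F=[]
for i in range(8):
    S=arm.grab_frame("scene"); s=arm.get_state(); F.append(s["force"])
print(s["eef_pos"],np.mean(F,0).round(2),np.std(F,0).round(2))
E
```

```text
[0.66066443 0.09543426 0.34085145] [-0.07 -0.18 -3.  ] [0.29 0.49 0.42]
```

Request:
move_arm([
  [0,0,-0.6,0,0,0],
  [0,0,0,0,0,0],
  [0,0,-0.6,0,0,0],
  [0,0,0,0,0,0],
  [0,0,0,0,0,0],
])

```text
t: 22.47
eef_pos: [0.6608, 0.0953, 0.3401]
ee_rot: [-3.141, -0.0, -1.669]
force: [-1.5, -0.6, 1.6]
width: 0.0438
```

```bash
python3 - <<'E'
from h import *
F=[]
for i in range(12):
    S=arm.grab_frame("scene"); s=arm.get_state(); F.append(s["force"])
print(s["eef_pos"],np.mean(F,0).round(2),np.std(F,0).round(2))
a=cv2.imread("pics/j.png"); b=cv2.resize(S[200:310,320:450],None,fx=5,fy=5,interpolation=2)[:,:,::-1]
A=cv2.cvtColor(a[150:420,400:540],6);B=cv2.cvtColor(np.ascontiguousarray(b[150:420,400:540]),6)
print(cv2.phaseCorrelate(np.float32(A),np.float32(B)), cv2.absdiff(A,B).max())
E
```

```text
[0.66080616 0.09542285 0.33974907] [ 0.13 -2.    1.94] [0.55 0.39 0.49]
((-0.29365874560623695, 0.07621818525416302), 0.24814422670215244) 104
```

Contact is clear: force rose by about 5 N and the tray is essentially unmoved. Relieve slightly and release.

Request:
move_arm([
  [0,0,0.5,0,0,0],
  [0,0,0,0,0,0],
  [0,0,0,0,0,0],
  [0,0,0,0,0,0],
  [0,0,0,0,0,0],
])

```text
t: 23.48
eef_pos: [0.6607, 0.0956, 0.3401]
ee_rot: [-3.142, 0.0, -1.669]
force: [0.7, 0.2, 0.1]
width: 0.0441
```

Request:
move_arm([
  [0,0,0,0,0,0],
  [0,0,0,0,0,0],
  [0,0,0,0,0,0],
  [0,0,0,0,0,0],
  [0,0,0,0,0,0],
], claw=0)

```text
t: 23.9
eef_pos: [0.6606, 0.0954, 0.3401]
ee_rot: [3.141, -0.0, -1.669]
force: [-0.3, -1.3, 0.0]
width: 0.0714
```

Request:
move_arm([
  [0,0,5,0,0,0],
  [0,0,15,0,0,0],
  [0,0,20,0,0,0],
  [0,0,20,0,0,0],
  [0,0,20,0,0,0],
])

```text
t: 24.32
eef_pos: [0.6606, 0.0954, 0.4214]
ee_rot: [-3.142, -0.0, -1.669]
force: [1.2, -0.2, 0.4]
width: 0.0877
```

Request:
move_arm([
  [-30,20,10,0,0,0],
  [-30,20,10,0,0,0],
  [-30,20,0,0,0,0],
  [-30,20,0,0,0,0],
  [-30,20,0,0,0,0],
])

```text
t: 24.73
eef_pos: [0.5092, 0.1958, 0.4408]
ee_rot: [-3.141, 0.001, -1.669]
force: [0.6, 0.8, -0.9]
width: 0.0875
```

Request:
move_arm([
  [-10,30,0,0,0,0],
  [-10,30,0,0,0,0],
  [-10,30,0,0,0,0],
  [-10,30,0,0,0,0],
  [0,0,0,0,0,0],
])

```text
t: 25.15
eef_pos: [0.4693, 0.3193, 0.4406]
ee_rot: [-3.141, 0.001, -1.666]
force: [0.6, -0.3, -0.4]
width: 0.0873
```

Request:
move_arm([
  [0,0,0,0,0,0],
  [0,0,0,0,0,0],
  [0,0,0,0,0,0],
  [0,0,0,0,0,0],
  [0,0,0,0,0,0],
])

```text
t: 25.57
eef_pos: [0.471, 0.3145, 0.4403]
ee_rot: [-3.142, 0.0, -1.67]
force: [-0.6, -0.5, 0.5]
width: 0.0873
```

```bash
python3 - <<'E'
from h import *
T=arm.grab_frame("top");S=arm.grab_frame("scene"); s=arm.get_state(); print(s["t"],s["eef_pos"],s["width"],s["force"])
cv2.imwrite("pics/t3.png",T[:,:,::-1]);cv2.imwrite("pics/s3.png",S[:,:,::-1])
a=cv2.resize(T[150:320,140:490],(800,389),interpolation=2); b=cv2.resize(S[180:340,240:440],(263,211),interpolation=3); 
c=cv2.resize(S[180:340,110:510],(528,211),interpolation=3)
o=np.vstack([a,np.hstack([b,c,np.zeros((211,9,3),np.uint8)])]); cv2.imwrite("pics/k.png",o[:,:,::-1])
E
```

```text
25.6667 [0.4709715  0.31476489 0.44029547] 0.08729841716210925 [-0.2330317   0.49368804 -0.49126782]
```

View pics/k.png

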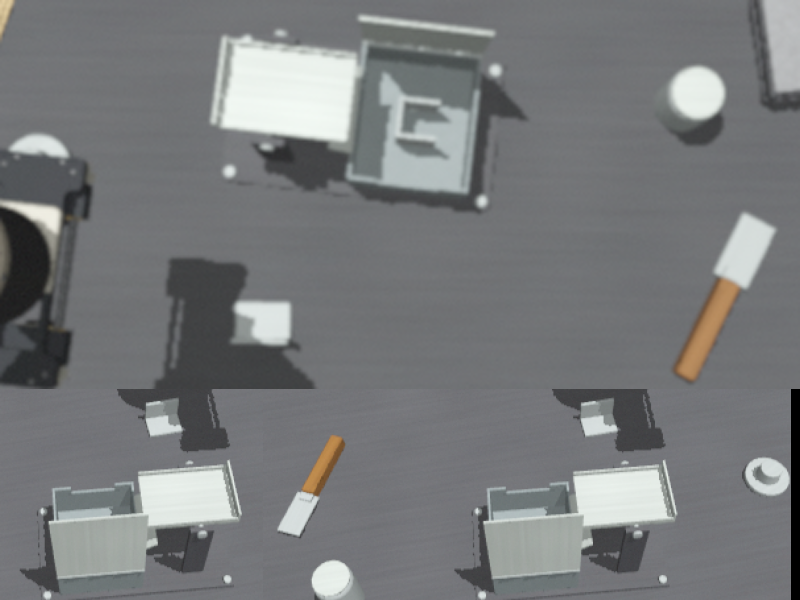

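The channel lies in the box at about (420,118) in the upper panel. The cover is open, the tray is back level, the scraper is flat, and the can, hub and angle are in place. One settle period, then a numeric check.

Request:
move_arm([
  [0,0,0,0,0,0],
  [0,0,0,0,0,0],
  [0,0,0,0,0,0],
  [0,0,0,0,0,0],
  [0,0,0,0,0,0],
])

```text
t: 26.08
eef_pos: [0.4707, 0.3154, 0.4402]
ee_rot: [3.142, -0.0, -1.669]
force: [0.5, 0.5, 0.9]
width: 0.0877
```

Request:
move_arm([
  [0,0,0,0,0,0],
  [0,0,0,0,0,0],
  [0,0,0,0,0,0],
  [0,0,0,0,0,0],
  [0,0,0,0,0,0],
])

```text
t: 26.5
eef_pos: [0.4707, 0.3155, 0.4402]
ee_rot: [-3.142, 0.0, -1.669]
force: [-0.3, -0.7, 0.8]
width: 0.0876
```

```bash
python3 - <<'E'
from h import *
for c,k in(("top","t"),("scene","s")):
    f=arm.grab_frame(c)[:,:,::-1]; p=cv2.imread(f"pics/{k}3.png"); o=cv2.imread(f"pics/{c}0.png")
    print(c,"change since last:",int((cv2.absdiff(np.ascontiguousarray(f),p).max(2)>25).sum()))
    R={"top":{"can":(425,175,40,40),"scraper":(430,240,55,85),"angle":(235,275,40,30),"tray":(230,160,60,55),"channel in box":(300,175,50,50)},"scene":{"hub":(470,230,45,35),"can":(140,305,55,55),"angle":(345,185,40,35),"tray":(355,235,70,50)}}[c]
    for n,(x,y,w,h) in R.items():
        d=cv2.absdiff(np.ascontiguousarray(f[y:y+h,x:x+w]),o[y:y+h,x:x+w]).max(2); print(n,"px differing from start",int((d>40).sum()))
    print([(np.round(d["xy"]).tolist(),round(d["score"],2)) for d in arm.spot_point("channel_center",c)[:2]])
print(arm.get_state()["t"])
E
```

```text
top change since last: 181
can px differing from start 0
scraper px differing from start 0
angle px differing from start 337
tray px differing from start 0
channel in box px differing from start 2333
[([318.0, 202.0], 0.78), ([453.0, 284.0], 0.48)]
scene change since last: 410
hub px differing from start 0
can px differing from start 0
angle px differing from start 512
tray px differing from start 0
[]
26.7
```

```bash
python3 - <<'E'
from h import *
for c,k in(("top","t"),("scene","s")):
    f=np.ascontiguousarray(arm.grab_frame(c)[:,:,::-1]); p=cv2.imread(f"pics/{k}3.png")
    y,x=np.nonzero(cv2.absdiff(f,p).max(2)>25); print(c,len(x),x.min(),x.max(),y.min(),y.max(), "in box:",int(((x>295)&(x<355)&(y>165)&(y<235)).sum()))
    print("angle",[(np.round(d["xy"],1).tolist(),round(d["score"],2)) for d in arm.spot_point("angle",c)[:2]])
E
```

```text
top 175 0 253 217 479 in box: 0
angle [([256.0, 288.2], 0.66)]
scene 390 40 531 0 227 in box: 7
angle [([363.0, 204.3], 0.62)]
```

```bash
python3 -c "
from station import arm
arm.job_done()"
```

```text
the job is handed in; nothing more can be done
```

The job is done and was handed in at about 27 s on the robot's clock, well under the 61 s limit. No verdict is reported.

- **Cover:** I pushed the scraper blade into the notch and levered the cover up along an arc. It ended at about 87°, measured from the scene picture, and stayed there.
- **Scraper:** it was laid flat back in its old place. The final picture shows no pixel difference from the start there.
- **Channel piece:** I set it on the box end of the tray, about 38 mm past the pivot, and let go. It tipped the tray, slid off and lies in the box. I chose 38 mm instead of the suggested 45 mm to keep the gripper's body clear of the open cover.
- **Tray:** it swung back to level, with no pixel change from the start.

**Last checks:**
- The can and hub show no pixel change.
- The angle piece's patch of the picture did differ from the start, which I put down to the arm's shadow lying over it. The detected position was within about 1 px (top view) and 3 px (scene view) of the start, so I take it as unmoved.
- The box contents were steady between the last pictures.
- When I lowered the channel piece, the force rose by about 5 N at contact. I raised the arm 0.5 mm before opening the fingers.
- By the fitted heights, the fingertips stayed roughly 5 mm above the tray's walls; I did not see that gap directly.

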